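Send a mould hanger down the curing rail

ROBOT

A 7-joint arm with a two-finger parallel gripper is mounted at the origin on the work surface. World frame = base frame: x ahead of the robot, y to its left, z up, the work surface at z = 0. Lengths are in m, angles in rad, forces in N, time in s.
With the tool pointing down it reaches from about 0.425 to 0.925 m from the base axis. Payload 6.8 kg.
Tool frame: the origin (TCP) lies at the very end of the fingers, on their centre line; the grasp point (between the pads) lies 19 mm behind it; z points along the fingers, y is the direction in which the jaws open and shut (so a half turn about z gives the same grasp; the last joint's range is limited). The gripper opens to 88 mm and grips with 3 to 60 N. Pads are 20 mm wide; open, the fingers measure 115 mm over their backs; the gripper's body (75 mm by 178 mm) begins 61 mm behind the grasp point.
Start: joints at [-1.225, 0.477, 0.022, 1.555, -0.011, 1.109, -0.083], TCP at [0.296, 0.607, 0.223] pointing down, gripper open.
Joint ranges: [-2.96, 2.96], [-0.34, 2.1], [-1.41, 1.46], [0.24, 2.44], [-1.37, 4.51], [0.17, 1.92], [-2.96, 2.96]. Speed limits (rad/s): [2.39, 2.39, 3.14, 3.14, 3.14, 3.14, 3.14].

INTERFACE

Orientations are given as [roll, pitch, yaw] about the fixed x, y, z axes, in that order (R = Rz(yaw) Ry(pitch) Rx(roll)).
In Python, from cell import robot gives the robot as it stands.
- The arm moves only by the tool servo_tool, never from a script. Its argument "increments" is a list that holds one entry, the list of rows, each a list of 5 numbers: the closure in counts, from 0 (fully open) to 255 (shut), then the shift along the tool's x, y, z in cm, then the turn about the tool's z in rad. In form: [[[fingers, x, y, z, turn], ...]]. A call has 1 to 8 rows; each row is the pose to reach, as a shift and turn from the pose commanded when the call began, along the tool's axes at that moment; what a row does not reach only later rows make up. A row lasts 1/8 s, in which the tool goes at most 62.5 mm and 10.7 degrees, less where a joint would pass 70% of its speed; a pose out of reach is approached as far as the arm can. A call with a gripper value outside its range is refused whole. The fingers move at their own pace and stop on an object; the grip force is fixed at half the most. Time passes only in rows, so rows that repeat a pose let the fingers close. It gives the time, the measured TCP pose, the force and the opening at its end, in the units of the state.
- robot.get_state(): the state, without advancing time (a new reading comes with each control period).
- robot.read_camera(name): name is "scene" or "top"; returns a dict with "image" (400x640x3 uint8, red, green, blue), "fx", "fy", "cx", "cy" (pixels), "rvec" (rotation vector, rad) and "tvec" (3), from world to camera coordinates, as OpenCV has them. Camera axes: x right, y down, z forward; pixel columns grow to the right and rows downward; lengths in m; the calibration is good to about 2 mm. A picture is of the moment at which its call begins. There is no depth.
- robot.finish_job(): hands the job in, once; it reports no verdict.
Trained networks look in the newest picture that a camera, given by its name, has taken for a name from the list of things; names that differ only in an ending like _2 or _b are one class to them, and where a whole thing is asked for, a point or a joint stands for the part that bears it (a point fixed in the world has none). Each returns a list of dicts, best first, with "score" (0 to 1); they miss things now and then, are a little off and sometimes report something else, mostly with a low value. They report only what shows in the picture. A call takes as long as a camera call.
- robot.search_frame(query, camera): "point" ([x, y, z] in m, in world coordinates, good to about 4 mm: the middle of the surface that is visible of it).
The state is a dict: "time_s": time; "q": joint angles; "joint_vel": joint speeds; "tau": joint torques, N m; "position": TCP position; "tcp_rot": TCP orientation; "force": force on the tool from outside, world axes, zero at the start; "torque": the same for the moment, N m; "gripper_width": finger opening in m.
Only numpy, scipy, OpenCV 4.12 (cv2) and the standard library are available. Lean on these libraries where they do the work, as an engineer would, in place of code of your own. Each camera call takes 0.05 s, during which the arm holds its last target. There are 200 camera calls.

TASK

Hang the roller hanger with its mould tray on the upper loading end of the sloped curing rail: while still holding it, lower it gently until the rail carries its wheels, then push it down along the rail, wheels on the bar, through the spring roller latch. Let go once it is completely past the latch and check that it rolls to the stop at the low end and hangs there. Leave the cups, the scale and the other mould alone.

Things in the scene. Friction and masses are not known exactly. Their poses are not given: they have to be found in the camera images.
- stand: Curing rail stand, fixed to the bench: aluminium base plate 540 x 100 x 12 mm, origin at the centre of its underside, z up. +x points DOWNHILL along the rail, +y to the latch's side. A post of 20 mm diameter at x = -240 and at +240 mm carries the bar: round steel, 10 mm diameter, above the stand's x axis (y = 0) from x = -250 to 250, falling 0.105 rad (6 degrees) towards +x
- bay (a point): Point on the base plate (12 mm above the bench) below the loading bay: stand x = -150, y = 0; axes as the stand's. The bar's height is set by clamps and NOT known: here its top is 169 to 213 mm above the bench and must be felt or seen. The hanger is put on with hanger_seat near x = -150 (-165 to -130), between upper post and latch
- latch_foot (a point): Point on the base plate below the latch: stand x = -85, y = 0; axes as the stand's. The latch is a black spring roller, 16 mm across, 14 mm high, upright axis, 16 mm above the bar's centre line; it stands out to y = 12 from a grey housing at y = 37 to 67, whose top is 11 mm above the bar's centre line
- gate (a joint): Travel of the latch roller, m: 0 = closed, pushed aside (stand +y) about 0.006 by the hanger's cheek, springs out again by itself. Spring about 3 N at 0, 4.5 N at 0.006. It starts to yield with hanger_seat at about stand x = -126 mm and is free again behind the hanger at about -44 mm; a hanger left uphill of it will not roll through
- stop_foot (a point): Point on the base plate below the stop: stand x = 190, y = 0. The stop is an upright steel block on the bar, 8 mm long, 12 mm wide, 22 mm above the bar's top; the hanger's front wheel meets it with hanger_seat at about stand x = 147 mm
- hanger: Roller hanger standing on its tray, 0.3 to 0.5 kg: origin at the centre of the tray's underside, z up, +x its running direction (goes to stand +x), +y its cheek side (the latch side). Tray 76 (x) x 66 (y) x 16 mm; flat spine 36 mm wide at y = -29 to -25, z = 0 to 129; bridge at z = 127 to 132 above the wheels. Below the cheek (z = 16 to 100) it is open to +y: the bar enters there, from the side
- hanger_seat (a point): Point midway between the two wheels at the bottom of their grooves, hanger (0, 0, 100) mm; it lies on the bar's top when hung; axes as the hanger's. Wheels, one behind the other at x = -25 and 25: groove 18 mm across and 12 wide at its bottom, flanges 28 mm across, 19 mm over all. They roll freely. On the bar the hanger leans with the slope, running end 0.105 rad down
- hanger_tab (a point): Middle of the grip tab on top, hanger (0, 0, 158) mm, axes as the hanger's. The tab is an upright plate 30 mm (x) by 10 mm thick (y), z = 132 to 178, to be gripped from above across its 10 mm
- hanger_cheek (a point): Middle of the outer face of the cheek plate, hanger (0, 18, 115) mm, axes as the hanger's. Plate y = 13 to 18, x = -40 to 40, z = 103 to 128, ends bevelled inward at 45 degrees; it pushes the latch roller aside
- cup_a: White paper cup, 68 mm across, 75 mm high, origin under its centre; leave alone
- cup_b: The same kind of cup; leave alone
- mould: Clear flower mould lying on the bench, about 94 mm across, 13 mm high; leave alone
- scale: Pocket scale, 75 x 130 x 21 mm; leave alone

How it is judged:
On the way, in this order (a step that is already met when the one before it is completed fails the run):
1. the hanger, held in the fingers, rests with its wheels on the bar in the loading bay, uphill of the closed latch (contact force between hanger and stand above 0.7 N and contact force between the fingers and hanger above 1 N and x of hanger_seat in the frame of stand between -0.185 and -0.118 m and y of hanger_seat in the frame of stand between -0.006 and 0.006 m and z of hanger_seat in the frame of stand above 0.155 m and angle between the x axis of hanger and the x axis of stand, either way round below 0.2 rad and value of joint gate below 0.003 m), for 0.2 s.
2. the hanger on the bar pushes the latch aside (value of joint gate above 0.004 m and contact force between hanger and stand above 0.7 N and x of hanger_seat in the frame of stand between -0.115 and -0.05 m and y of hanger_seat in the frame of stand between -0.008 and 0.008 m), for 0.1 s.
3. the hanger is past the latch, which has sprung out again, and the fingers have let go before the stop (value of joint gate below 0.002 m and x of hanger_seat in the frame of stand between -0.05 and 0.12 m and contact force between the fingers and hanger below 0.1 N), for 0.02 s.
At the end, for the whole second after the job is handed in: The hanger hangs by its wheels on the bar against the stop: hanger_seat 137 to 157 mm down the stand's x axis, within 8 mm of the bar sideways, at bar height (over 125 mm), tilted less than 0.25 rad, at rest (below 20 mm/s), let go, and the latch is closed (below 2 mm) (x of hanger_seat in the frame of stand between 0.137 and 0.157 m and y of hanger_seat in the frame of stand between -0.008 and 0.008 m and z of hanger_seat in the frame of stand above 0.125 m and contact force between hanger and stand above 1 N and angle between hanger's own z axis and vertical below 0.25 rad and linear speed of hanger below 0.02 m/s and value of joint gate below 0.002 m); the robot touches nothing.
It fails at once if the held hanger is forced against the rail or latch with more than 25 N (contact force between hanger and stand above 25 N and contact force between the fingers and hanger above 0.5 N).
It fails at once if the robot itself pushes on the rail stand with more than 25 N (contact force between the arm and stand above 25 N).
It fails at once if a cup, the mould or the scale is moved more than 30 mm (distance of any of cup_a, cup_b, mould, scale from where it was at the start of the episode above 0.03 m).
It also fails if it takes over 61 s, if anything falls off the work surface, if the arm or the gripper's body presses on something with over 40 N, if the wrist force passes 120 N, or if a joint passes its speed limit or range.

## Working session

There is one attempt and no reset: what is moved stays moved. The work goes in short steps, Python scripts to look and compute and a tool call to move; the robot and the scene stay as the last step left them, time stands still between calls to the robot, and variables do not carry over. Pictures are saved under pics/ and viewed, about 8 in all and at most 12, crops included, and the job is handed in when it is done.

Besides the shell and the picture viewer there is one more tool, called by a JSON object that holds its "fn" and its "kwargs". servo_tool: Moves the arm, as the interface text tells. Its arguments: {"type":"object","properties":{"increments":{"type":"array"}},"required":["increments"]}

```bash
mkdir -p pics; cat > h.py <<'E'
import numpy as np, cv2
from cell import robot
def cam(n):
    c=robot.read_camera(n); R=cv2.Rodrigues(np.array(c['rvec'],float))[0]; t=np.array(c['tvec'],float).ravel()
    return c,R,t
def proj(c,R,t,p):
    q=np.atleast_2d(p)@R.T+t
    return np.c_[c['fx']*q[:,0]/q[:,2]+c['cx'],c['fy']*q[:,1]/q[:,2]+c['cy']]
def ray(c,R,t,uv):
    d=R.T@np.array([(uv[0]-c['cx'])/c['fx'],(uv[1]-c['cy'])/c['fy'],1]); return -R.T@t,d
def onz(c,R,t,uv,z):
    o,d=ray(c,R,t,uv); return o+d*(z-o[2])/d[2]
def save(c,n,roi=None,s=1):
    im=c['image'][:,:,::-1]
    if roi: x,y,w,h=roi; im=im[y:y+h,x:x+w]
    cv2.imwrite('pics/'+n,cv2.resize(im,None,fx=s,fy=s,interpolation=cv2.INTER_CUBIC))
E
python3 - <<'E'
from h import *
for n in('scene','top'):
    c,R,t=cam(n); save(c,n+'0.png'); print(n,c['fx'],-R.T@t)
    for q in['stand','bay','latch_foot','gate','stop_foot','hanger','hanger_tab','hanger_cheek','hanger_seat','cup_a','scale','mould']:
        print(q,[(np.round(d['point'],3).tolist(),round(d['score'],2)) for d in robot.search_frame(q,n)][:3])
s=robot.get_state();print(s)
E
```

```text
scene 485.17792326125465 [ 1.60112126 -0.49361079  1.13021975]
stand [([0.627, -0.044, 0.015], 0.8)]
bay [([0.622, -0.047, 0.01], 0.66)]
latch_foot [([0.62, -0.041, 0.01], 0.88)]
gate [([0.631, 0.053, 0.188], 0.52)]
stop_foot [([0.625, -0.042, 0.01], 0.68)]
hanger [([0.438, -0.215, 0.04], 0.63)]
hanger_tab [([0.44, -0.214, 0.039], 0.93), ([0.626, -0.044, 0.007], 0.46)]
hanger_cheek [([0.44, -0.216, 0.04], 0.62)]
hanger_seat [([0.435, -0.216, 0.041], 0.9)]
cup_a [([0.453, -0.028, 0.054], 0.77), ([0.445, 0.209, 0.044], 0.63)]
scale [([0.449, -0.433, 0.02], 0.97), ([0.432, -0.216, 0.042], 0.63)]
mould [([0.497, 0.393, 0.019], 0.75)]
top 439.4942772209137 [ 0.4293667  -0.02215546  1.47541918]
stand [([0.61, -0.026, 0.013], 0.79), ([0.439, -0.426, 0.019], 0.34)]
bay [([0.606, -0.021, 0.011], 0.71)]
latch_foot [([0.428, -0.2, 0.133], 0.71), ([0.613, -0.02, 0.012], 0.67)]
gate []
stop_foot [([0.605, -0.02, 0.015], 0.92)]
hanger [([0.435, -0.199, 0.132], 0.68)]
hanger_tab [([0.431, -0.202, 0.129], 0.68), ([0.609, -0.022, 0.011], 0.19)]
hanger_cheek [([0.43, -0.199, 0.13], 0.72)]
hanger_seat 
[... 175 characters left out ...]
19)]
{'time_s': 1.3, 'q': array([-1.2250856 ,  0.47707831,  0.02241372,  1.55562824, -0.01149307,
        1.10941912, -0.08310009]), 'joint_vel': array([-1.10228271e-03, -4.75829511e-04,  6.99768766e-04, -2.85602113e-06,
       -1.26894102e-03,  1.38423819e-03, -1.88317198e-03]), 'tau': array([ 4.55129402e-04, -5.82888365e+01,  1.53441757e+00, -2.73051971e+01,
       -5.49321296e-02,  8.53020960e-03, -1.61562425e-04]), 'position': array([0.29586691, 0.60653359, 0.22251509]), 'tcp_rot': array([-3.14119003e+00,  3.56822023e-05,  2.68774929e+00]), 'force': array([ 0.34142516, -0.54949028, -2.53760924]), 'torque': array([0.00780238, 0.03313387, 0.00766183]), 'gripper_width': 0.08784467616508383}
```

View pics/scene0.png

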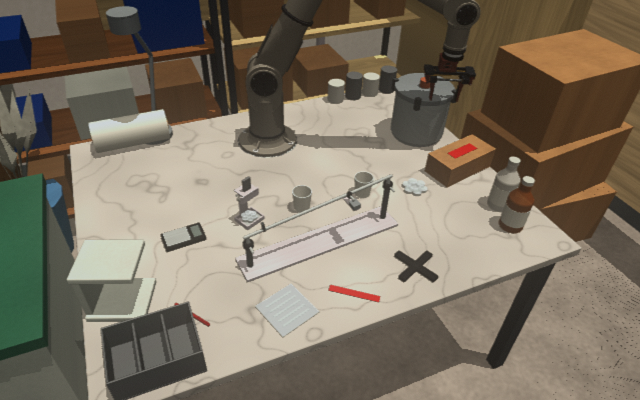

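View pics/top0.png

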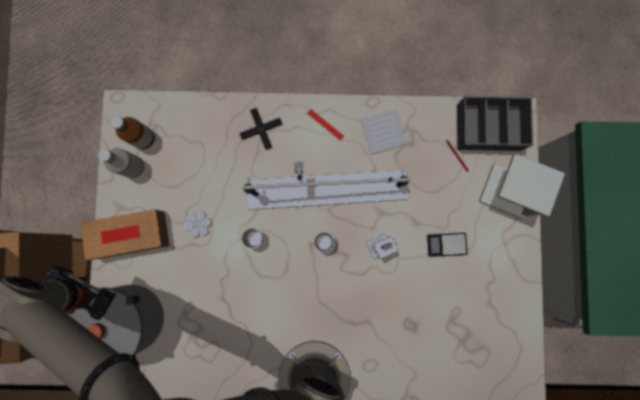

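The stand runs along world y, with its upper end and latch at +y and the latch on the far (+x) side. The hanger is near (0.43, -0.21), cups near (0.45, -0.03) and (0.45, 0.21). I'll zoom in.

```bash
python3 - <<'E'
from h import *
c,R,t=cam('top'); a=c['image'][150:270,230:430]; a=cv2.resize(a,(800,480),interpolation=cv2.INTER_CUBIC); cv2.imwrite('pics/top1.png',a[:,:,::-1])
c,R,t=cam('scene'); save(c,'sc1.png',(225,165,190,120),4.2)
E
```

```text
(no output)
```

View pics/top1.png

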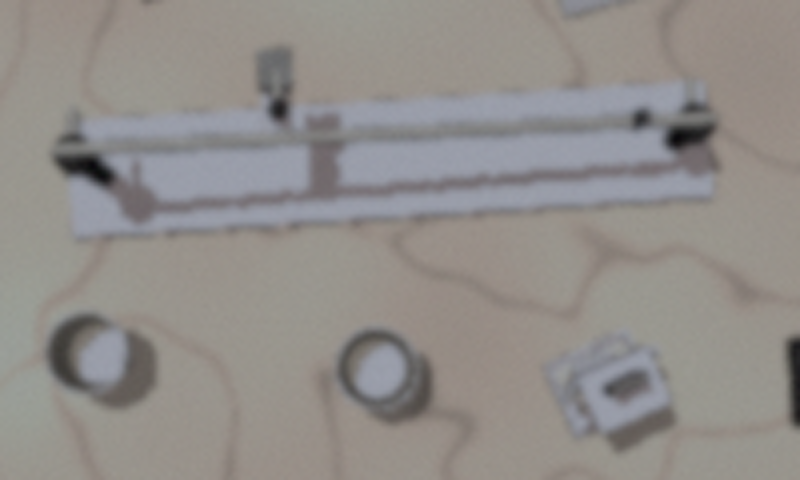

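View pics/sc1.png

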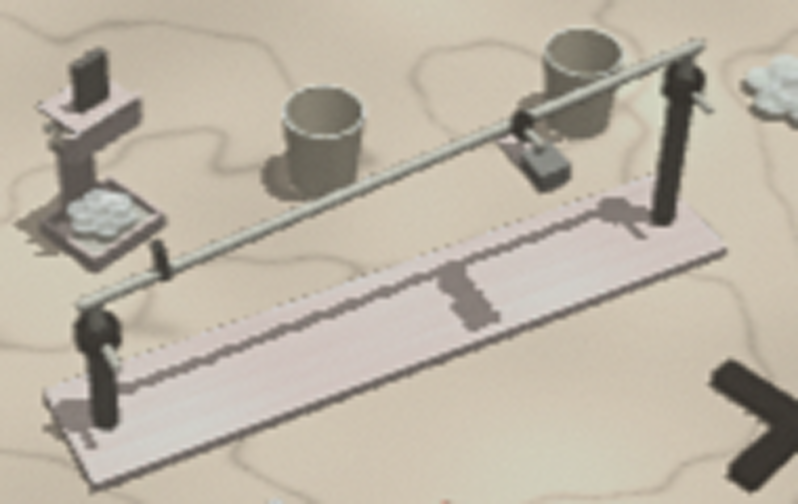

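```bash
cat > fit.py <<'E'
from h import *
from scipy.optimize import least_squares
def TF(x,y,a,p,z=0):
    p=np.atleast_2d(np.array(p,float))/1000; c,s=np.cos(a),np.sin(a)
    return np.c_[x+c*p[:,0]-s*p[:,1],y+s*p[:,0]+c*p[:,1],z+p[:,2]]
def box(x0,x1,y0,y1,z0,z1): return [(x,y,z) for z in(z0,z1) for x,y in((x0,y0),(x1,y0),(x1,y1),(x0,y1))]
E2=[(0,1),(1,2),(2,3),(3,0),(4,5),(5,6),(6,7),(7,4),(0,4),(1,5),(2,6),(3,7)]
HB=[box(-38,38,-33,33,0,16),box(-18,18,-29,-25,0,129),box(-40,40,13,18,103,128),box(-15,15,-5,5,132,178)]
def draw(c,R,t,pose,boxes,roi,s,im,col):
    for b in boxes:
        u=(proj(c,R,t,TF(*pose,b))+.5-np.array(roi[:2]))*s
        for i,j in E2: cv2.line(im,tuple(np.int32(u[i])),tuple(np.int32(u[j])),col,1,cv2.LINE_AA)
E
cat > f1.py <<'E'
from fit import *
T=cam('top');S=cam('scene')
tp=lambda a:np.array(a,float)/4+[230,150]-.5+.125
sp=lambda a:np.array(a,float)/4.2+[225,165]-.5+.12
tc=tp([(72,118),(705,82),(713,197),(75,238)]); tm=[(-270,50,12),(270,50,12),(270,-50,12),(-270,-50,12)]
sc=sp([(45,398),(726,247),(93,482)]); sm=[(270,-50,12),(-270,50,12),(270,50,12)]
tb=tp([(55,153),(716,118)]); sb=sp([(80,303),(700,47)])
def bar(h): return [(-250,0,h+250*np.tan(.105)),(250,0,h-250*np.tan(.105))]
def r(v):
    P=v[:3]
    return np.r_[(proj(*T,TF(*P,tm))-tc).ravel(),(proj(*S,TF(*P,sm))-sc).ravel(),(proj(*T,TF(*P,bar(v[3])))-tb).ravel(),(proj(*S,TF(*P,bar(v[3])[::-1]))-sb).ravel()]
f=least_squares(r,[.62,-.03,-1.6,170]);v=f.x;print(v,np.round(f.fun,1))
# hanger
hs=sp([(40,222),(165,215),(95,260),(75,132),(143,98)]); hsm=[(38,-33,16),(-38,33,16),(38,33,16),(40,18,128),(-40,18,128)]
ht=tp([(630,384)]);htm=[(0,0,165)]
def g(w): return np.r_[(proj(*S,TF(*w,hsm))-hs).ravel(),(proj(*T,TF(*w,htm))-ht).ravel()]
fw=least_squares(g,[.43,-.2,-1.13]);w=fw.x;print(w,np.round(fw.fun,1))
np.save('p.npy',np.r_[v,w])
h=v[3]
SB=[box(-270,270,-50,50,0,12)]
def barbox(r):
    b=box(-250,250,-5,5,h-5,h+5); return [(x,y,z-x*np.tan(.105)) for x,y,z in b]
for n,C,roi,s in(('t',T,(230,160,200,110),4),('s',S,(225,165,190,120),4.2)):
    x,y,a,b=roi; im=cv2.resize(C[0]['image'][y:y+b,x:x+a,::-1],None,fx=s,fy=s,interpolation=cv2.INTER_CUBIC)
    draw(*C,v[:3],SB+[barbox(5)],roi,s,im,(0,0,255)); draw(*C,w,HB,roi,s,im,(255,0,0)); cv2.imwrite(f'pics/ov_{n}.png',im)
E
python3 f1.py; python3 -c "
import cv2,numpy as np
a=cv2.imread('pics/ov_t.png')[60:,];b=cv2.imread('pics/ov_s.png')
# hanger detail crops side by side
x=cv2.resize(a[200:380,500:720],(440,360));y=cv2.resize(b[30:280,10:190],(360,500))
o=np.zeros((500,800,3),np.uint8);o[:x.shape[0],:440]=x;o[:,440:]=y;cv2.imwrite('pics/ov_h.png',o)
cv2.imwrite('pics/ov_st.png',np.vstack([cv2.resize(a[:190],(700,166)),cv2.resize(b,(700,434))]))"
```

```text
[ 6.15534084e-01 -3.10905055e-02 -1.48689960e+00  1.59475060e+02] [-1.3  0.3  0.4 -1.1  1.  -0.4 -0.6 -0.1 -1.  -2.7  0.4 -0.5 -0.3  0.1
  0.2 -0.8 -0.1 -0.4 -0.   0.7 -0.3 -0.5]
[ 0.4319059  -0.20938606 -1.12506166] [-0.4 -0.7  0.1 -1.2  0.  -0.4 -1.4  2.5  1.  -1.3 -0.3 -0.7]
```

View pics/ov_h.png

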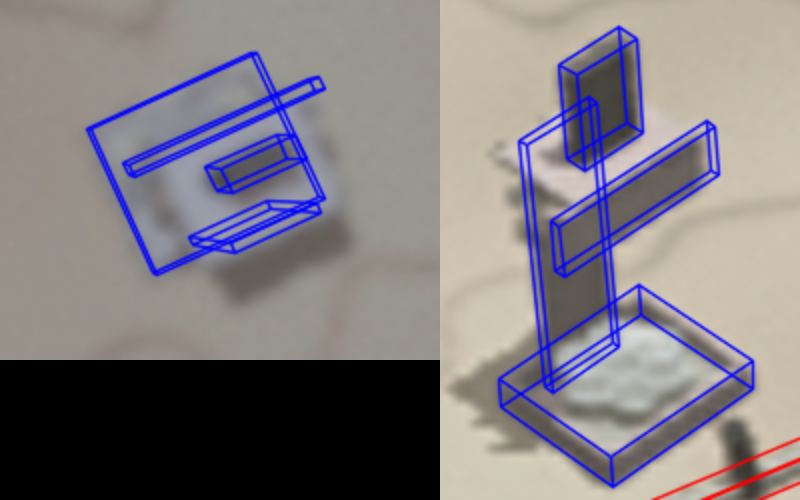

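View pics/ov_st.png

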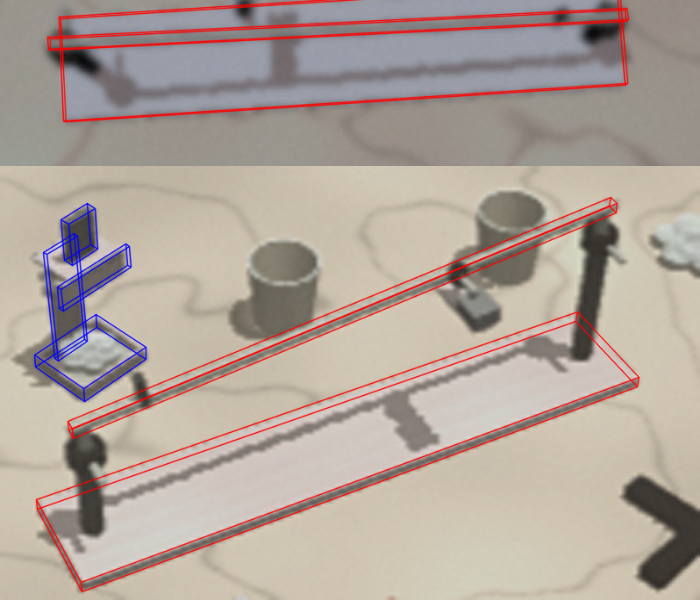

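The overlays show both poses right to about 1 px. I'll refine them by aligning the model edges to the image gradients.

```bash
cat > f2.py <<'E'
from fit import *
from scipy.optimize import minimize
from scipy.ndimage import map_coordinates
p0=np.load('p.npy'); C=[cam('top'),cam('scene')]
def G(im,s):
    g=cv2.GaussianBlur(im,(0,0),s).astype(np.float32)
    return np.stack([np.stack([cv2.Sobel(g[...,k],cv2.CV_32F,1,0),cv2.Sobel(g[...,k],cv2.CV_32F,0,1)]) for k in range(3)])
def score(segs,gr):
    tot=0
    for c,g in zip(C,gr):
        for A,B in segs:
            L=np.linspace(.03,.97,150)[:,None]; u=proj(*c,A+(B-A)*L); d=u[-1]-u[0]; n=np.array([-d[1],d[0]])/np.hypot(*d)
            m=0
            for k in range(3):
                gx=map_coordinates(g[k,0],[u[:,1],u[:,0]],order=1);gy=map_coordinates(g[k,1],[u[:,1],u[:,0]],order=1)
                m=m+abs(gx*n[0]+gy*n[1])
            tot+=np.minimum(m,250).mean()*1.0
    return tot
def stand(v):
    P=TF(*v[:3],box(-270,270,-50,50,0,12)); s=[(P[i],P[j]) for i,j in((4,5),(5,6),(6,7),(7,4))]
    h=v[3]*1000;k=np.tan(.105)
    for y,z in((-5,0),(5,0),(0,5),(0,-5)):
        B=TF(*v[:3],[(-250,y,h+z+250*k),(250,y,h+z-250*k)]); s.append((B[0],B[1]))
    return s
def hang(w):
    s=[]
    for b,es in((HB[0],((4,5),(5,6),(6,7),(7,4),(2,3))),(HB[3],((4,5),(5,6),(6,7),(7,4),(2,6),(1,5),(3,7))),):
        P=TF(*w,b); s+=[(P[i],P[j]) for i,j in es]
    P=TF(*w,[(-35,18,128),(35,18,128),(-35,18,103),(35,18,103)]); s+=[(P[0],P[1]),(P[2],P[3])]
    return s
for f,v in((stand,np.r_[p0[:3],p0[3]/1000]),(hang,p0[4:])):
    for sg in(2,1.2,.8):
        gr=[G(c[0]['image'],sg) for c in C]
        sim=np.vstack([v]+[v+np.eye(len(v))[i]*(.012 if i==2 else .005) for i in range(len(v))])
        r=minimize(lambda q:-score(f(q),gr),v,method='Nelder-Mead',options=dict(initial_simplex=sim,xatol=1e-4)); v=r.x; print(np.round(v,4),round(r.fun))
    np.save(f.__name__+'.npy',v)
v=np.load('stand.npy');w=np.load('hang.npy');h=v[3]*1000;k=np.tan(.105)
bb=[(x,y,z-x*k) for x,y,z in box(-250,250,-5,5,h-5,h+5)]
o=[]
for c,roi,s in((C[0],(230,160,200,70),4),(C[1],(225,165,190,120),3)):
    x,y,a,b=roi; im=cv2.resize(c[0]['image'][y:y+b,x:x+a,::-1],None,fx=s,fy=s,interpolation=cv2.INTER_CUBIC)
    draw(*c,v[:3],[box(-270,270,-50,50,0,12),bb],roi,s,im,(0,0,255)); draw(*c,w,HB,roi,s,im,(255,0,0)); o.append(cv2.copyMakeBorder(im,0,0,0,800-im.shape[1],0))
cv2.imwrite('pics/ov2.png',np.vstack(o)[:600])
E
python3 f2.py
```

```text
[ 0.6106 -0.0301 -1.4835  0.1645] -1598
[ 0.6186 -0.0295 -1.4888  0.1682] -2246
[ 0.619  -0.0302 -1.4889  0.1674] -2523
[ 0.4296 -0.2074 -1.1995] -3932
[ 0.4297 -0.208  -1.1827] -5055
[ 0.4296 -0.2085 -1.1731] -5350
```

View pics/ov2.png

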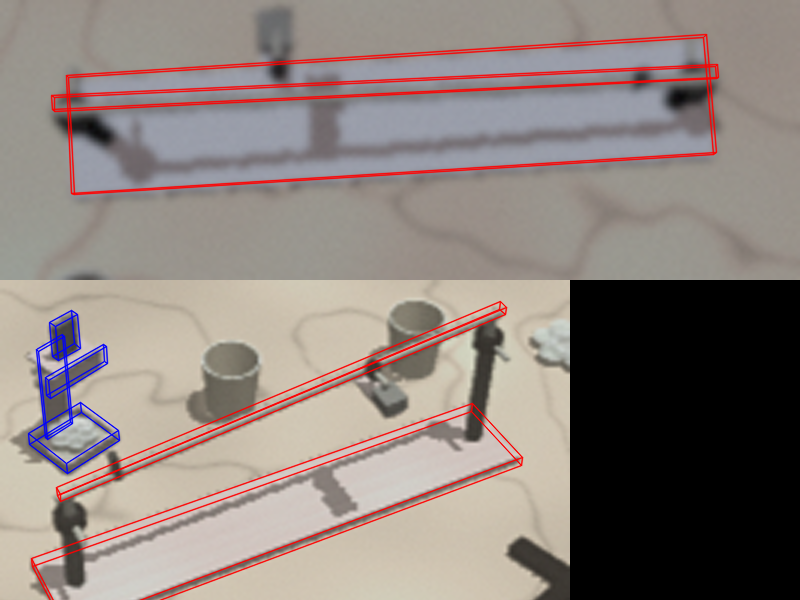

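```bash
cat > f3.py <<'E'
from fit import *
exec(open('f1.py').read().split('# hanger')[0].split('from fit import *')[1].replace("(45,398),(726,247),(93,482)","(726,247),(93,482),(652,175)").replace("sm=[(270,-50,12),(-270,50,12),(270,50,12)]","sm=[(-270,50,12),(270,50,12),(-270,-50,12)]"))
np.save('stand2.npy',v);h=v[3];k=np.tan(.105)
o=[]
for c,roi,s in((T,(242,170,90,50),8.5),(S,(340,165,50,17),15)):
    x,y,a,b=roi; im=c[0]['image'][y:y+b,x:x+a,::-1].astype(float); im=np.clip((im-im.min())*1.3*255/(im.max()-im.min()),0,255).astype(np.uint8); im=cv2.resize(im,None,fx=s,fy=s,interpolation=cv2.INTER_CUBIC)
    for xx in range(-250,0,25):
        u=(proj(*c,TF(*v[:3],[(xx,0,h-k*xx),(xx+8,0,h-k*(xx+8))]))+.5-np.array([x,y]))*s
        cv2.line(im,tuple(np.int32(u[0])),tuple(np.int32(u[1])),(0,0,255),1)
    o.append(cv2.resize(im,(765,int(im.shape[0]*765/im.shape[1])))); print(o[-1].shape)
cv2.imwrite('pics/z.png',np.vstack(o)[:600])
E
python3 f3.py
```

```text
[ 6.14771249e-01 -3.15044027e-02 -1.48979742e+00  1.59092100e+02] [-1.2  0.3  0.6 -0.6  1.1  0.1 -0.6 -0.1  0.3 -0.5 -0.6 -0.2  1.3 -1.3
  0.3 -0.8  0.1  0.1 -0.3  0.5 -0.4 -0.4]
(425, 765, 3)
(260, 765, 3)
```

View pics/z.png

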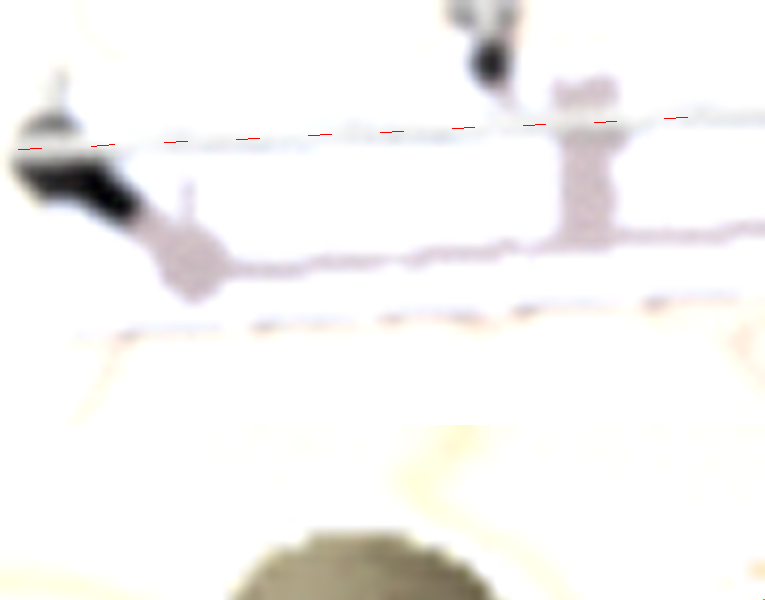

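```bash
cat > mv.py <<'E'
from h import *
from scipy.spatial.transform import Rotation as Ro
def rel(p,yaw,base=None):
    s=robot.get_state(); R=Ro.from_euler('xyz',s['tcp_rot']).as_matrix() ; d=R.T@(np.array(p)-s['position'])*100
    t=-(yaw-s['tcp_rot'][2]); t=(t+np.pi)%(2*np.pi)-np.pi
    return np.round(np.r_[d,t],3)
E
python3 -c "
from mv import *
print(rel([.50,.30,.33],2.4)); print(rel([.56,.05,.33],2.2));print(rel([.46,-.19,.33],2.0));print(rel([.431,-.209,.25],2.0))"
```

```text
[-31.787 -18.617 -10.735   0.288]
[-48.14  -38.456 -10.735   0.488]
[-49.673 -64.411 -10.735   0.688]
[-47.9   -67.39   -2.735   0.688]
```

{"fn": "servo_tool", "kwargs": {"increments": [[[0,-2,-1,-6,0],[0,-7,-4,-10.7,0.05],[0,-12,-7,-10.7,0.1],[0,-17,-10,-10.7,0.15],[0,-22,-13,-10.7,0.2],[0,-27,-16,-10.7,0.25],[0,-31.8,-18.6,-10.7,0.29],[0,-35,-22.6,-10.7,0.33]]]}}

```text
time_s: 2.7
position: [0.5128, 0.2483, 0.3297]
tcp_rot: [3.141, 0.001, 2.355]
force: [0.3, 0.0, -2.7]
gripper_width: 0.0878
```

```bash
python3 -c "
from mv import *
s=robot.get_state();print(s['time_s'],s['position'],s['tcp_rot'],s['q'])
print(rel([.56,.05,.33],2.2));print(rel([.46,-.19,.33],2.0));print(rel([.431,-.209,.25],2.0))"
```

```text
2.7 [0.51283492 0.24826339 0.32965862] [3.14111036e+00 6.02046126e-04 2.35533267e+00] [-0.77184148  0.21769647  0.25495927  1.68900921 -0.05711204  1.24159118
  0.28033346]
[-17.364 -10.669  -0.029   0.155]
[-2.7284e+01 -3.4702e+01 -3.4000e-02  3.5500e-01]
[-26.575 -38.101   7.963   0.355]
```

{"fn": "servo_tool", "kwargs": {"increments": [[[0,-4.5,-3,0,0.05],[0,-9,-6.5,0,0.1],[0,-13.5,-10,0,0.15],[0,-16.5,-15,0,0.2],[0,-19,-20,0,0.25],[0,-21.5,-25,0,0.3],[0,-24,-30,0,0.35],[0,-26.5,-34.7,0,0.36]]]}}

```text
time_s: 3.7
position: [0.4532, -0.1845, 0.33]
tcp_rot: [3.14, 0.0, 1.997]
force: [1.2, -0.2, -2.2]
gripper_width: 0.0876
```

{"fn": "servo_tool", "kwargs": {"increments": [[[0,0,0,0,0],[0,0,0,0,0]]]}}

```text
time_s: 3.95
position: [0.4543, -0.1821, 0.3297]
tcp_rot: [3.141, -0.0, 1.998]
force: [0.3, -0.6, -2.7]
gripper_width: 0.0879
```

```bash
python3 -c "
from mv import *
s=robot.get_state();print(s['time_s'],s['position'],s['tcp_rot'],s['q'],s['force'])
print(rel([.431,-.209,.22],1.99));print(rel([.431,-.209,.141],1.99))"
```

```text
3.95 [ 0.45432063 -0.18209518  0.32969178] [ 3.14108639e+00 -3.67057236e-04  1.99803117e+00] [-0.30249148  0.06035525  0.59439147  1.87452407 -0.03666489  1.21712464
  0.7309884 ] [ 0.27754582 -0.56838986 -2.65429996]
[-1.4860e+00 -3.2430e+00  1.0967e+01  8.0000e-03]
[-1.4890e+00 -3.2470e+00  1.8867e+01  8.0000e-03]
```

{"fn": "servo_tool", "kwargs": {"increments": [[[0,-1.5,-3.2,2,0.008],[0,-1.5,-3.2,7,0.008],[0,-1.5,-3.2,11,0.008],[0,-1.5,-3.2,14,0.008],[0,-1.5,-3.2,16.5,0.008],[0,-1.5,-3.2,18.2,0.008],[0,-1.5,-3.2,18.8,0.008],[0,-1.5,-3.2,18.8,0.008]]]}}

```text
time_s: 4.95
position: [0.4316, -0.2088, 0.1416]
tcp_rot: [-3.141, -0.0, 1.991]
force: [-0.1, -0.1, -3.7]
gripper_width: 0.0878
```

{"fn": "servo_tool", "kwargs": {"increments": [[[120,0,0,0,0],[160,0,0,0,0],[185,0,0,0,0],[200,0,0,0,0],[215,0,0,0,0],[235,0,0,0,0],[235,0,0,0,0],[235,0,0,0,0]]]}}

```text
time_s: 5.95
position: [0.4312, -0.2096, 0.1416]
tcp_rot: [-3.141, -0.0, 1.99]
force: [-0.3, -0.9, -2.6]
gripper_width: 0.0113
```

```bash
python3 - <<'E'
from fit import *
s=robot.get_state();print(s['time_s'],s['position'],s['tcp_rot'],s['force'],s['torque'],s['gripper_width'])
o=[]
for n,roi in(('top',(355,185,60,60)),('scene',(220,150,70,90))):
    c=cam(n);x,y,a,b=roi;im=cv2.resize(c[0]['image'][y:y+b,x:x+a,::-1],None,fx=5,fy=5,interpolation=cv2.INTER_CUBIC)
    p=s['position'];draw(*c,(p[0],p[1],s['tcp_rot'][2]-np.pi),HB,roi,5,im,(255,0,0));o.append(cv2.copyMakeBorder(im,0,450-im.shape[0],0,0,0))
cv2.imwrite('pics/grasp.png',np.hstack(o))
E
```

```text
5.95 [ 0.43116038 -0.20963513  0.1416175 ] [-3.14147620e+00 -1.51768704e-05  1.98978986e+00] [-0.26798887 -0.85641438 -2.60303212] [-0.12688135  0.20205925 -0.00310197] 0.011340799455840935
```

View pics/grasp.png

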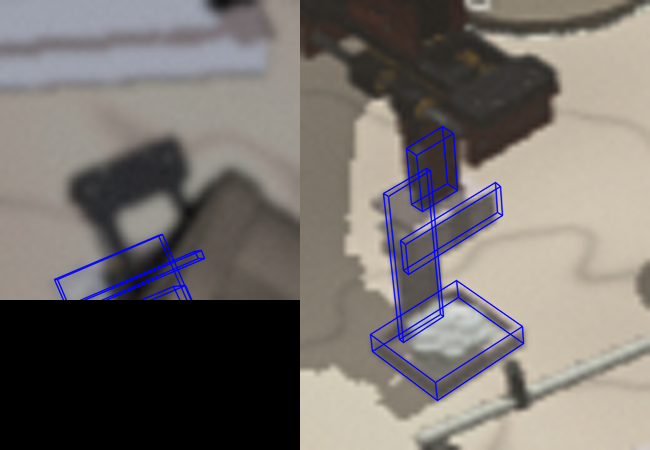

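{"fn": "servo_tool", "kwargs": {"increments": [[[235,0,0,-0.5,0],[235,0,0,-3,0],[235,0,0,-6,0],[235,0,0,-9,0],[235,0,0,-10.6,0],[235,0,0,-10.6,0],[235,0,0,-10.6,0]]]}}

```text
time_s: 6.92
position: [0.4304, -0.2092, 0.2465]
tcp_rot: [-3.14, -0.001, 1.99]
force: [-0.3, -0.2, -6.8]
gripper_width: 0.0099
```

```bash
cat >> mv.py <<'E'
from fit import TF
ST=[.6145,-.0313,-1.490]
def st(x,y,z): p=TF(*ST,[(x,y,0)])[0]; p[2]=z; return p
def instand(p):
    d=np.array(p[:2])-ST[:2];c,s=np.cos(ST[2]),np.sin(ST[2]);return np.round([1e3*(c*d[0]+s*d[1]),1e3*(-s*d[0]+c*d[1]),1e3*p[2]],1)
E
python3 - <<'E'
from mv import *
s=robot.get_state();print(s['time_s'],s['position'],s['tcp_rot'],s['force'],s['torque'],s['gripper_width'])
Y=ST[2]+np.pi
for a in((-152,-110,.247),(-152,0,.247)): print(st(*a),rel(st(*a),Y))
c=cam('scene'); 
from fit import *
x,y,a,b=roi=(200,100,120,120);im=cv2.resize(c[0]['image'][y:y+b,x:x+a,::-1],None,fx=4,fy=4)
p=s['position'];draw(*c,(p[0],p[1],s['tcp_rot'][2]-np.pi,),[[(q[0],q[1],q[2]+1000*p[2]-141.6) for q in B] for B in HB],roi,4,im,(255,0,0));cv2.imwrite('pics/lift.png',im)
E
```

```text
6.925 [ 0.43044167 -0.20920126  0.24651346] [-3.14004781e+00 -1.27392267e-03  1.98990118e+00] [-0.33050584 -0.22649414 -6.76773825] [-0.03528453  0.00853201 -0.02585535] 0.009916299779201576
[0.49259116 0.11132621 0.247     ] [26.75  18.721 -0.043  0.338]
[0.60223232 0.12020414 0.247     ] [23.099 29.097 -0.064  0.338]
```

{"fn": "servo_tool", "kwargs": {"increments": [[[235,2,1.4,0,0.03],[235,6,4.2,0,0.08],[235,10,7,0,0.14],[235,14,9.8,0,0.2],[235,18,12.6,0,0.26],[235,22,15.4,0,0.31],[235,25.3,17.7,0,0.338],[235,26.7,18.7,0,0.338]]]}}

```text
time_s: 7.98
position: [0.4929, 0.1128, 0.2464]
tcp_rot: [-3.14, 0.0, 1.655]
force: [-0.2, -0.6, -6.7]
gripper_width: 0.0099
```

{"fn": "servo_tool", "kwargs": {"increments": [[[235,0,0,0,0],[235,0,0,0,0],[235,0,0,0,0]]]}}

```text
time_s: 8.35
position: [0.4933, 0.1086, 0.2476]
tcp_rot: [-3.141, 0.0, 1.649]
force: [-0.7, -0.3, -7.7]
gripper_width: 0.0102
```

```bash
cat > chk.py <<'E'
from mv import *
import sys
from fit import *
s=robot.get_state();p=s['position'];print(s['time_s'],p,instand(p),s['tcp_rot'],s['force'],s['torque'],s['gripper_width'])
off=float(sys.argv[2]) if len(sys.argv)>2 else 141.6
o=[]
for n,roi in(('top',(240,140,100,100)),('scene',(300,110,100,140))):
    c=cam(n);x,y,a,b=roi;im=cv2.resize(c[0]['image'][y:y+b,x:x+a,::-1],None,fx=4,fy=4,interpolation=cv2.INTER_CUBIC)
    draw(*c,(p[0],p[1],s['tcp_rot'][2]-np.pi),[[(q[0],q[1],q[2]+1000*p[2]-off) for q in B] for B in HB],roi,4,im,(255,0,0));o.append(cv2.copyMakeBorder(im,0,560-im.shape[0],0,0,0))
cv2.imwrite('pics/'+sys.argv[1],np.hstack(o))
for a in((-152,-50,.247),(-152,0,.247)): print(rel(st(*a),ST[2]+np.pi))
E
python3 chk.py bay.png
```

```text
8.35 [0.4932728  0.10859926 0.24762453] [-149.2 -109.5  247.6] [-3.14135275e+00  2.49835552e-04  1.64924851e+00] [-0.70378378 -0.31635838 -7.66714811] [-0.03600903  0.07487419  0.05299468] 0.01018103222130832
[ 2.250e-01  5.941e+00  7.600e-02 -2.000e-03]
[ 2.3300e-01  1.0941e+01  7.7000e-02 -2.0000e-03]
```

View pics/bay.png

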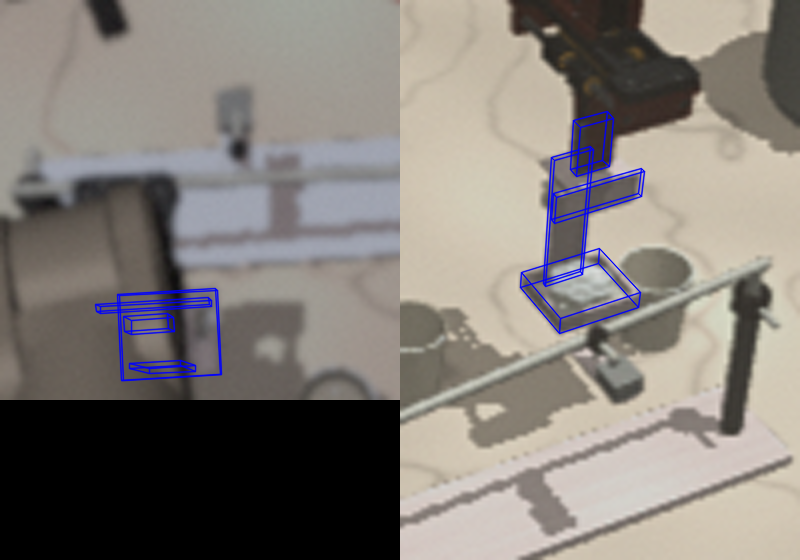

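{"fn": "servo_tool", "kwargs": {"increments": [[[235,0.1,1.5,0,0],[235,0.2,3.5,0,0],[235,0.2,5.5,0,0],[235,0.2,7.5,0,0],[235,0.2,9.3,0,0],[235,0.2,10.5,0,0],[235,0.2,10.9,0,0],[235,0.2,10.9,0,0]]]}}

```text
time_s: 9.45
position: [0.6018, 0.1211, 0.2475]
tcp_rot: [-3.141, 0.0, 1.652]
force: [-1.2, -0.4, -6.7]
gripper_width: 0.0093
```

{"fn": "servo_tool", "kwargs": {"increments": [[[235,0,0,0,0],[235,0,0,0,0]]]}}

```text
time_s: 9.7
position: [0.6015, 0.1212, 0.2478]
tcp_rot: [-3.142, -0.0, 1.652]
force: [-0.6, 0.1, -6.5]
gripper_width: 0.0099
```

```bash
python3 chk.py in.png
```

```text
9.7 [0.60151742 0.12123368 0.24780606] [-153.1   -0.6  247.8] [-3.14158730e+00 -3.30934024e-04  1.65197141e+00] [-0.61994878  0.07863121 -6.45447289] [ 0.04141056  0.04838341 -0.01350465] 0.00987210029410155
[-0.107 -4.949  0.084  0.   ]
[-0.109  0.051  0.084  0.   ]
```

View pics/in.png

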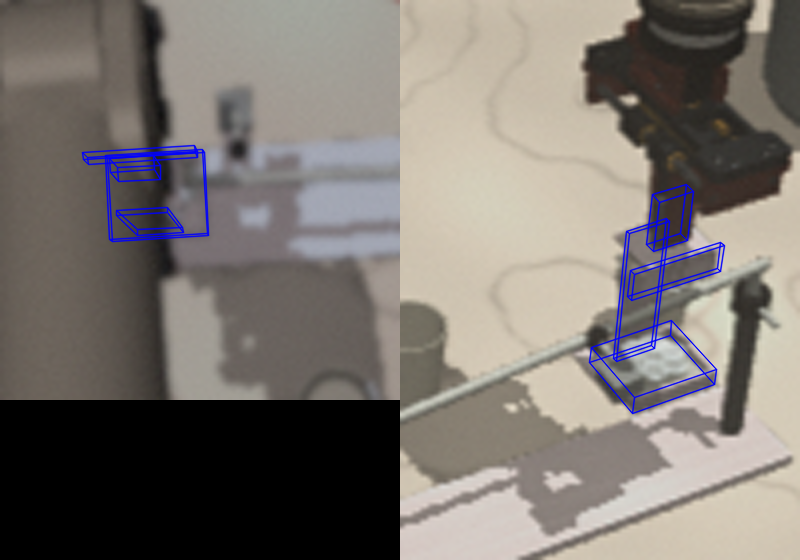

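{"fn": "servo_tool", "kwargs": {"increments": [[[235,0,0.05,0.5,0],[235,0,0.05,1.0,0],[235,0,0.05,1.4,0],[235,0,0.05,1.6,0],[235,0,0.05,1.6,0]]]}}

```text
time_s: 10.42
position: [0.6023, 0.1212, 0.2315]
tcp_rot: [-3.141, 0.0, 1.652]
force: [0.2, 0.2, -6.7]
gripper_width: 0.0097
```

{"fn": "servo_tool", "kwargs": {"increments": [[[235,0,0,0.2,0],[235,0,0,0.2,0]]]}}

```text
time_s: 10.68
position: [0.6023, 0.1212, 0.2295]
tcp_rot: [-3.141, 0.0, 1.652]
force: [-0.7, 0.2, -7.1]
gripper_width: 0.0101
```

{"fn": "servo_tool", "kwargs": {"increments": [[[235,0,0,0.2,0],[235,0,0,0.2,0]]]}}

```text
time_s: 10.92
position: [0.6022, 0.1212, 0.2275]
tcp_rot: [-3.141, 0.0, 1.652]
force: [-0.4, -0.5, -7.3]
gripper_width: 0.0099
```

{"fn": "servo_tool", "kwargs": {"increments": [[[235,0,0,0.2,0],[235,0,0,0.2,0]]]}}

```text
time_s: 11.18
position: [0.6025, 0.1212, 0.2259]
tcp_rot: [3.141, -0.0, 1.652]
force: [-0.4, 0.4, -5.4]
gripper_width: 0.01
```

{"fn": "servo_tool", "kwargs": {"increments": [[[235,0,0,0.1,0],[235,0,0,0.1,0]]]}}

```text
time_s: 11.42
position: [0.6027, 0.1212, 0.2256]
tcp_rot: [3.141, -0.0, 1.652]
force: [-2.2, -1.6, 2.7]
gripper_width: 0.0101
```

{"fn": "servo_tool", "kwargs": {"increments": [[[235,0,0,0.1,0],[235,0,0,0.1,0]]]}}

```text
time_s: 11.68
position: [0.6028, 0.1211, 0.2253]
tcp_rot: [3.14, -0.001, 1.652]
force: [-4.0, -0.9, 9.0]
gripper_width: 0.0095
```

{"fn": "servo_tool", "kwargs": {"increments": [[[235,0,0,-0.1,0],[235,0,-0.1,-0.1,0],[235,0,-0.1,-0.1,0]]]}}

```text
time_s: 12.05
position: [0.6024, 0.1211, 0.2255]
tcp_rot: [3.139, -0.0, 1.651]
force: [0.2, -1.9, 4.6]
gripper_width: 0.0099
```

{"fn": "servo_tool", "kwargs": {"increments": [[[235,0,-0.1,0,0],[235,0,-0.1,0,0]]]}}

```text
time_s: 12.3
position: [0.602, 0.1212, 0.2255]
tcp_rot: [3.138, -0.0, 1.651]
force: [5.6, -0.8, 5.1]
gripper_width: 0.0098
```

{"fn": "servo_tool", "kwargs": {"increments": [[[235,0,0.1,0,0],[235,0,0.1,-0.05,0],[235,0,0.1,-0.05,0]]]}}

```text
time_s: 12.68
position: [0.6021, 0.1211, 0.2255]
tcp_rot: [3.14, -0.0, 1.652]
force: [4.8, -1.3, 4.2]
gripper_width: 0.0096
```

{"fn": "servo_tool", "kwargs": {"increments": [[[221,0,0,0,0],[235,0,0,0,0],[235,0,0,0,0]]]}}

```text
time_s: 13.05
position: [0.5994, 0.1211, 0.2237]
tcp_rot: [-3.137, 0.001, 1.652]
force: [-1.4, -0.7, -4.3]
gripper_width: 0.0093
```

```bash
python3 - <<'E'
from mv import *
s=robot.get_state();p=s['position'];print(s['time_s'],instand(p),s['force'],s['torque'],s['gripper_width'])
print(rel(st(-40,*instand(p)[1:]/[1,1000]),ST[2]+np.pi))
from fit import *
o=[]
c=cam('scene');x,y,a,b=roi=(310,120,100,110);im=cv2.resize(c[0]['image'][y:y+b,x:x+a,::-1],None,fx=6,fy=5,interpolation=cv2.INTER_CUBIC);cv2.imwrite('pics/seat.png',im)
for q in('hanger_cheek','gate','hanger'):print(q,robot.search_frame(q,'scene')[:2])
E
```

```text
13.05 [-153.1   -2.7  223.7] [-1.44037575 -0.70023329 -4.27139187] [-0.15751142  0.32920171 -0.02402102] 0.009280567744584656
[-1.131e+01 -2.000e-03  1.000e-03  1.000e-03]
hanger_cheek [{'point': [0.6115, 0.1147, 0.13], 'score': 0.93}]
gate []
hanger [{'point': [0.6105, 0.1182, 0.1274], 'score': 0.93}, {'point': [0.6246, -0.0523, 0.0088], 'score': 0.39}]
```

{"fn": "servo_tool", "kwargs": {"increments": [[[235,0,0.1,0,0],[235,0,0.2,0,0],[235,0,0.2,0,0]]]}}

```text
time_s: 13.62
position: [0.6035, 0.1213, 0.2251]
tcp_rot: [3.142, 0.0, 1.652]
force: [-1.3, -1.2, -7.6]
gripper_width: 0.0099
```

View pics/seat.png

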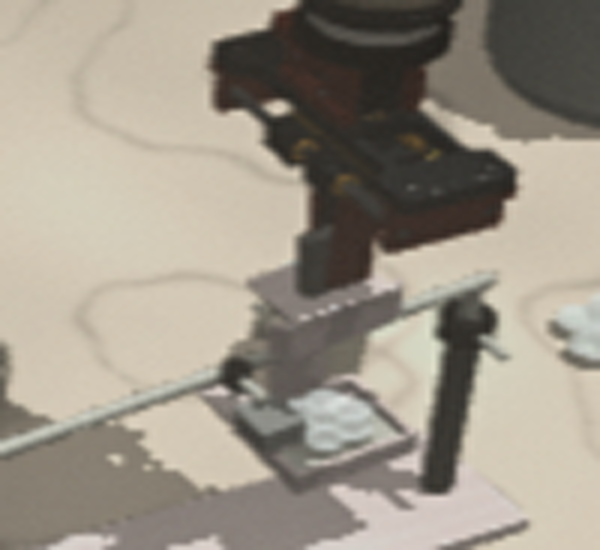

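{"fn": "servo_tool", "kwargs": {"increments": [[[235,0,-0.1,0.05,0],[235,0,-0.1,0.05,0],[235,0,-0.1,0.05,0]]]}}

```text
time_s: 14.0
position: [0.6023, 0.1212, 0.2246]
tcp_rot: [-3.142, -0.0, 1.652]
force: [-0.4, -1.1, -6.6]
gripper_width: 0.0096
```

{"fn": "servo_tool", "kwargs": {"increments": [[[235,0,0,0.05,0],[235,0,0,0.05,0]]]}}

```text
time_s: 14.25
position: [0.6023, 0.1212, 0.2241]
tcp_rot: [-3.142, -0.0, 1.652]
force: [0.5, -0.5, -6.6]
gripper_width: 0.0101
```

{"fn": "servo_tool", "kwargs": {"increments": [[[235,0,0,0.05,0],[235,0,0,0.05,0]]]}}

```text
time_s: 14.5
position: [0.6024, 0.1213, 0.2237]
tcp_rot: [3.142, -0.0, 1.652]
force: [-0.5, -0.6, -7.0]
gripper_width: 0.0102
```

{"fn": "servo_tool", "kwargs": {"increments": [[[235,0,0,0.05,0],[235,0,0,0.05,0]]]}}

```text
time_s: 14.75
position: [0.6025, 0.1212, 0.2235]
tcp_rot: [3.141, -0.0, 1.652]
force: [-0.5, -1.6, -2.8]
gripper_width: 0.0098
```

{"fn": "servo_tool", "kwargs": {"increments": [[[235,0,0,0.05,0],[235,0,0,0.05,0]]]}}

```text
time_s: 15.0
position: [0.6026, 0.1212, 0.2234]
tcp_rot: [3.141, -0.0, 1.652]
force: [-2.6, -1.3, 3.0]
gripper_width: 0.0102
```

{"fn": "servo_tool", "kwargs": {"increments": [[[235,-0.7,-0.03,0.04,0],[235,-1.4,-0.04,0.11,0],[235,-2.1,-0.04,0.18,0],[235,-2.8,-0.04,0.26,0],[235,-2.8,-0.04,0.26,0]]]}}

```text
time_s: 15.62
position: [0.6045, 0.093, 0.2204]
tcp_rot: [3.141, -0.001, 1.651]
force: [-2.1, 1.4, 4.3]
gripper_width: 0.0096
```

```bash
python3 -c "
from mv import *
s=robot.get_state();p=s['position'];print(s['time_s'],instand(p),s['force'],s['torque'],s['gripper_width'])
cam('scene')
for q in('hanger_cheek','hanger'):print(q,[instand(d['point']) for d in robot.search_frame(q,'scene')[:2]])"
```

```text
15.625 [-1.247e+02  1.000e-01  2.204e+02] [-2.12298376  1.3623669   4.28352483] [ 0.26942596  0.48280158 -0.10258169] 0.009582713025055194
hanger_cheek [array([-112.2,   11.7,  119.6])]
hanger [array([-115.5,   12.3,  119.6]), array([26.2,  9.4, 16.2])]
```

{"fn": "servo_tool", "kwargs": {"increments": [[[235,-0.7,0,0.06,0],[235,-1.4,0,0.13,0],[235,-2.1,0,0.2,0],[235,-2.8,0,0.27,0],[235,-2.8,0,0.27,0]]]}}

```text
time_s: 16.4
position: [0.6063, 0.0635, 0.2172]
tcp_rot: [-3.141, 0.001, 1.65]
force: [-3.3, -2.7, 3.8]
gripper_width: 0.0098
```

{"fn": "servo_tool", "kwargs": {"increments": [[[235,-0.7,0,0.065,0],[235,-1.4,0,0.14,0],[235,-2.1,0,0.21,0],[235,-2.8,0,0.28,0],[235,-3.3,0,0.335,0],[235,-3.3,0,0.335,0]]]}}

```text
time_s: 17.15
position: [0.6087, 0.0315, 0.2138]
tcp_rot: [-3.14, 0.001, 1.651]
force: [-4.7, -2.7, 5.5]
gripper_width: 0.0097
```

```bash
python3 -c "
from mv import *
s=robot.get_state();p=s['position'];print(s['time_s'],instand(p),s['force'],s['torque'],s['gripper_width'])
cam('scene')
for q in('hanger_cheek','hanger'):print(q,[instand(d['point']) for d in robot.search_frame(q,'scene')[:2]])"
```

```text
17.15 [-63.1  -0.7 213.8] [-4.73646243 -2.72169511  5.53911045] [-0.56685051  1.02624228  0.06170645] 0.009739263236661749
hanger_cheek [array([-52.7,   8.5,  94.3])]
hanger [array([-56.2,   6.5,  93.9]), array([25.2,  7. ,  7.8])]
```

Now past the latch, to roughly seat −22 mm, with slightly less press.

{"fn": "servo_tool", "kwargs": {"increments": [[[235,-0.7,0,0.06,0],[235,-1.4,0,0.12,0],[235,-2.1,0,0.19,0],[235,-2.8,0,0.26,0],[235,-3.5,0,0.33,0],[235,-4.1,0,0.39,0],[235,-4.1,0,0.39,0]]]}}

```text
time_s: 18.18
position: [0.6126, -0.0092, 0.2097]
tcp_rot: [3.141, 0.001, 1.651]
force: [-0.9, -0.3, -2.9]
gripper_width: 0.0102
```

```bash
python3 -c "
from mv import *
s=robot.get_state();p=s['position'];print(s['time_s'],instand(p),s['force'],s['torque'],s['gripper_width'])
c=cam('scene');save(c[0],'past.png',(280,130,110,110),5)
for q in('hanger_cheek','hanger'):print(q,[instand(d['point']) for d in robot.search_frame(q,'scene')[:2]])"
```

```text
18.175 [-2.220e+01 -1.000e-01  2.097e+02] [-0.90262248 -0.30524998 -2.94568546] [-0.20957292  0.24204439 -0.01453009] 0.01019558550324842
hanger_cheek [array([-11.2,  10.5,  90.1])]
hanger [array([-14.1,   5.5,  91.5])]
```

{"fn": "servo_tool", "kwargs": {"increments": [[[120,0,0,0,0],[60,0,0,0,0],[0,0,0,0,0],[0,0,0,0,0],[0,0,0,-1,0],[0,0,0,-4,0],[0,0,0,-8,0],[0,0,0,-12,0]]]}}

```text
time_s: 19.32
position: [0.6124, -0.0085, 0.3321]
tcp_rot: [3.141, 0.0, 1.652]
force: [0.1, -0.1, -2.6]
gripper_width: 0.0857
```

{"fn": "servo_tool", "kwargs": {"increments": [[[0,0,-2,-2,0],[0,0,-6,-2,0],[0,0,-10,-2,0],[0,0,-13,-2,0],[0,0,-13,-2,0],[0,0,-13,-2,0],[0,0,-13,-2,0],[0,0,-13,-2,0]]]}}

```text
time_s: 20.32
position: [0.4835, -0.0188, 0.3499]
tcp_rot: [-3.141, 0.001, 1.652]
force: [-0.8, -0.1, -2.8]
gripper_width: 0.0879
```

{"fn": "servo_tool", "kwargs": {"increments": [[[0,0,0,0,0],[0,0,0,0,0],[0,0,0,0,0],[0,0,0,0,0],[0,0,0,0,0],[0,0,0,0,0],[0,0,0,0,0],[0,0,0,0,0]]]}}

```text
time_s: 21.32
position: [0.4829, -0.0189, 0.3501]
tcp_rot: [-3.142, -0.0, 1.652]
force: [-0.5, 0.0, -2.0]
gripper_width: 0.0877
```

```bash
python3 - <<'E'
from mv import *
from fit import *
s=robot.get_state();print(s['time_s'],s['force'],s['position'])
o=[];seat=st(147,0,.1591+.005-.147*np.tan(.105))
for n,roi in(('top',(355,150,80,100)),('scene',(215,150,100,130))):
    c=cam(n);x,y,a,b=roi;im=cv2.resize(c[0]['image'][y:y+b,x:x+a,::-1],None,fx=4,fy=4,interpolation=cv2.INTER_CUBIC)
    for q in('hanger_cheek','hanger'):print(q,[instand(d['point']) for d in robot.search_frame(q,n)[:2]])
    A=Ro.from_euler('zy',[ST[2],0]).as_matrix()@Ro.from_euler('y',.105).as_matrix()
    for B in HB:
        P=seat+((np.array(B)-[0,0,100])/1000)@A.T; u=(proj(*c,P)+.5-np.array(roi[:2]))*4
        for i,j in E2: cv2.line(im,tuple(np.int32(u[i])),tuple(np.int32(u[j])),(255,0,0),1)
    o.append(cv2.copyMakeBorder(im,0,520-im.shape[0],0,0,0))
cv2.imwrite('pics/end.png',np.hstack(o))
E
```

```text
21.325 [-0.48018769  0.00850291 -2.00846034] [ 0.48289919 -0.01888909  0.35008658]
hanger_cheek [array([137.1, -11. , 179.4])]
hanger [array([138.7,  -4.5, 173.6])]
hanger_cheek [array([154. ,  11. ,  88.4])]
hanger [array([152.2,   3.1,  87.9])]
```

{"fn": "servo_tool", "kwargs": {"increments": [[[0,0,0,0,0],[0,0,0,0,0],[0,0,0,0,0],[0,0,0,0,0],[0,0,0,0,0],[0,0,0,0,0],[0,0,0,0,0],[0,0,0,0,0]]]}}

```text
time_s: 22.62
position: [0.4829, -0.0189, 0.3501]
tcp_rot: [-3.142, -0.0, 1.652]
force: [-0.1, -0.5, -2.1]
gripper_width: 0.0877
```

```bash
python3 - <<'E'
from mv import *
a=cam('scene')[0]['image'].astype(int)
for i in range(8): b=cam('scene')[0]['image'].astype(int)
print('diff hanger',abs(a-b)[150:280,215:315].max(),abs(a-b).max(),robot.get_state()['time_s'])
for n in('scene','top'):
    cam(n)
    for q in('hanger','cup_a','scale','mould'):print(n,q,[np.round(d['point'],3).tolist()+[round(d['score'],2)] for d in robot.search_frame(q,n)[:2]])
E
```

```text
diff hanger 21 46 23.075
scene hanger [[0.634, -0.181, 0.088, 0.67]]
scene cup_a [[0.448, -0.024, 0.053, 0.9], [0.447, 0.205, 0.046, 0.79]]
scene scale [[0.448, -0.433, 0.022, 0.66]]
scene mould []
top hanger [[0.619, -0.169, 0.175, 0.7], [0.616, 0.047, 0.011, 0.45]]
top cup_a [[0.45, 0.216, 0.016, 0.94]]
top scale [[0.44, -0.428, 0.019, 0.77]]
top mould [[0.491, 0.396, 0.011, 0.68]]
```

{"fn": "servo_tool", "kwargs": {"increments": [[[0,0,0,0,0],[0,0,0,0,0],[0,0,0,0,0],[0,0,0,0,0],[0,0,0,0,0],[0,0,0,0,0],[0,0,0,0,0],[0,0,0,0,0]]]}}

```text
time_s: 24.58
position: [0.4829, -0.0189, 0.3501]
tcp_rot: [3.142, -0.0, 1.652]
force: [-0.2, -1.7, -1.5]
gripper_width: 0.0878
```

```bash
python3 - <<'E'
from mv import *
B=lambda:cv2.GaussianBlur(cam('scene')[0]['image'].astype(np.float32),(0,0),1.5)
a=B()
for k in range(3):
    for i in range(5): b=B()
    d=abs(a-b).max(2); print('hanger',d[150:280,215:315].max(),'static bench',d[250:390,330:450].max())
for q in('hanger_cheek','hanger'):print(q,[instand(d['point']) for d in robot.search_frame(q,'scene')[:1]])
robot.finish_job()
E
```

```text
hanger 2.2170105 static bench 0.85289
hanger 2.3007965 static bench 0.86306
hanger 2.1500397 static bench 0.92181396
hanger_cheek [array([154.2,  10.2,  87.1])]
hanger [array([152. ,   8.5,  84.9])]
the job is handed in; nothing more can be done
```

I hung the hanger on the bar in the loading bay while holding it. I then pushed it down the rail through the latch and let go with hanger_seat about 22 mm uphill of the stand's centre. The job is handed in at about 25 s; no verdict was reported.

- **Loading:** I lowered in small steps until the bar took load. It was held level, so at first only the rear wheel touched. I eased the grip for an instant so the hanger settled to the rail's slope, then regripped. The highest contact force I inferred from the wrist readings was about 16 N, against the 25 N limit.
- **Latch:** The sideways force rose to about 5 N while passing the latch and fell back to about 1 N once past it. The latch opening itself was never measured, nor its closing again.
- **End position:** The networks see the hanger at about stand x 137 to 139 mm from the top camera and 152 to 154 mm from the scene camera. Correcting the scene reading by the offset it showed at release puts hanger_seat at roughly 143 mm, within the 137 to 157 mm wanted.
- **At rest:** Frames taken over the last 0.75 s show a small, steady change in the hanger region (about 2 grey levels against 0.9 on the bare bench). I took this as standing still. The gripper is open and well clear.
- **Other objects:** The last look put one cup, the scale and the mould within about 6 mm of where the networks first saw them. The other cup showed only in the scene view, also about where it started; the scene view missed the mould.

The final picture could not be viewed because the 12-picture limit was reached, so the end state rests on these numbers alone.

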